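Push the full-length cross rod home through the rod frame

ROBOT

A 6-joint arm with a two-finger parallel gripper is mounted at the origin on a cart in front of the work surface, level with it; the furniture and walls round the work are solid. World frame = base frame: x ahead of the robot, y to its left, z up, the work surface at z = 0. Lengths are in m, angles in rad, forces in N, time in s.
With the tool pointing down it reaches from about 0.4 to 0.825 m from the base axis. Payload 7 kg.
Tool frame: the origin (TCP) lies on the centre line of the jaws, within the pads' length; the fingertips stand 22 mm ahead of it and the grasp point (between the pads) lies 3 mm ahead of it; z points along the fingers, y is the line along which they close (so a half turn about z gives the same grasp; the last joint's range is limited). The gripper opens to 88 mm and grips with 3 to 60 N. Pads are 19 mm wide; open, the fingers measure 130 mm over their backs; the gripper's body (78 mm by 193 mm) begins 47 mm behind the grasp point.
Start: joints at [-0.907, 0.359, 0.012, 0, -1.224, -0.288], TCP at [0.248, -0.628, 0.249] pointing down, gripper open.
Joint ranges: [-3.07, 3.07], [-1.43, 2.12], [-1.02, 1.25], [-3.03, 1.67], [-3.05, -0], [-3.03, 3.03]. Speed limits (rad/s): [2.39, 2.39, 3.01, 3.14, 3.14, 3.14].

INTERFACE

Orientations are given as [roll, pitch, yaw] about the fixed x, y, z axes, in that order (R = Rz(yaw) Ry(pitch) Rx(roll)).
In Python, from station import arm gives the robot as it stands.
- The arm moves only by the tool arm_command, never from a script. Its argument "series" is one flat list of numbers, 7 for each row, row after row: the turn, a rotation vector about the tool's x, y, z each as a share of 90 degrees, from -1 to 1, then the shift along the tool's x, y, z each as a share of 0.1 m, from -1 to 1, then the opening, from 0 (shut) to 1 (fully open). A call has 1 to 8 rows; each row is the pose to reach, as a shift and turn from the pose commanded when the call began, along the tool's axes at that moment; what a row does not reach only later rows make up. A row lasts 1/8 s, in which the tool goes at most 62.5 mm and 10.7 degrees, less where a joint would pass 70% of its speed; a pose out of reach is approached as far as the arm can. A call with a number of a shift or a turn outside -1 to 1 is refused whole. A call with a gripper value outside its range is refused whole. The fingers move at their own pace and stop on an object; "force" is the grip in N (left out, the last holds). Time passes only in rows, so rows that repeat a pose let the fingers close. It gives the time, the measured TCP pose, the force, the opening and the grip force at its end, in the units of the state.
- arm.get_state(): the state, without advancing time (a new reading comes with each control period).
- arm.grab_frame(name): name is "scene" or "side" or "wrist"; returns the picture (420x560x3 uint8, blue, green, red); there is no depth.
- arm.camera_model(name): a dict with "fovy" (degrees; the focal length in pixels is half the picture's height over the tangent of half this angle, whatever the lens; pixels are square), "cx", "cy" (the principal point, pixels), "pose" (4x4, takes a point from camera to world coordinates). Camera axes: x right, y down, z forward; pixel columns grow to the right and rows downward; lengths in m; the calibration is good to about 2 mm. A picture is of the moment at which its call begins: read the wrist's pose just before it. camera_model takes no time and is no camera call; for the wrist camera it gives the pose at the moment of the call.
- arm.job_done(): hands the job in; it is judged then, once.
The state is a dict: "t": time; "q": joint angles; "qd": joint speeds; "joint_efforts": joint torques, N m; "eef_pos": TCP position; "ee_rot": TCP orientation; "force": force on the tool from outside, world axes, zero at the start; "moment": the same for the moment, N m; "width": finger opening in m; "gripper_force": force on a finger pad.
Only numpy, scipy, OpenCV 4.12 (cv2) and the standard library are available. Lean on these libraries where they do the work, as an engineer would, in place of code of your own. Each camera call takes 0.05 s, during which the arm holds its last target. There are 200 camera calls.

TASK

Two steel rods lie on the rails of the rod frame, one full-length and one cut too short to be of use. Push the full-length rod along its rails, rounded nose first, through the eyes of both blue plates until it is home against the stop behind them. Leave the short rod where it lies and do not disturb the other things on the bench.

Things in the scene. Friction and masses are not known exactly. Their poses are not given: they have to be found in the camera images.
- rod_frame: Fixed aluminium base 250 x 130 x 10 mm with two parallel lanes at y = +35 and -35 mm. Origin on the bench; +x is the way rods are pushed, z up; the base spans x = -150 to +100 mm. Each lane has two 6 mm steel rails, x = -146 to +12 mm, tops at z = 35 mm; a rod lies on them with its axis at z = 42 mm.
- stop_mid (a point): on the grey stop plate that closes the frame's end, 130 mm wide, top at z = 66 mm: point midway between the two lanes (x = 85, y = 0, z = 42 mm in rod_frame's frame) in the plane of the faces of its two black rubber buffers, against which a rod's nose comes home; axes as rod_frame
- eye_left (a point): centre of the near mouth of the first blue plate's eye in the y = +35 mm lane (x = 10, z = 42 mm in rod_frame's frame); axes as rod_frame. Two upright blue plates, 130 mm wide, 10 mm thick, top at z = 70 mm, stand at x = 10 to 20 and x = 55 to 65 mm, each with a 20.5 mm round eye in line with each lane
- eye_right (a point): the same for the y = -35 mm lane
- long_rod: the full-length rod: plain round steel bar, diameter 18 mm, 120 mm long, about 0.22 kg, with a 12 mm orange plastic end cap of the same diameter on its tail and a rounded nose. Origin on the axis at the centre of the flat tail face; +x runs along the axis to the nose. It starts in either lane, nose towards the blue plates and 5 to 20 mm short of the frame's x = 0.
- long_rod_nose (a point): centre of the long rod's nose end, 120 mm from its tail along the axis
- short_rod: the short rod, in the other lane: like the long one but only 80 mm long; origin at the centre of its orange tail face, +x along the axis to its nose
- flask: conical glass flask, 66 mm wide, 105 mm tall, standing beyond the stop plate; origin at the centre of its underside
- petri: flat clear petri dish with lid, 61 mm diameter, 15 mm high, lying beside the frame; origin at the centre of its underside
- timer: white bench timer, 42 x 62 x 62 mm; origin at the centre of its underside
- rinse_bottle: clear bottle with an orange cap, 56 mm diameter, 104 mm tall; origin at the centre of its underside
There are look-alikes about, which are no part of the job. Leave any pink or yellow look-alike of the long_rod alone.

How it is judged:
By the outcome, as a careful person would: the job done as asked, in the order asked, and still so for the second after the job is handed in, with the robot touching nothing.
It also fails if it takes over 32 s, if anything falls off the work surface, if the arm or the gripper's body presses on something with over 40 N, if the wrist force passes 120 N, or if a joint passes its speed limit or range.

## Working session

There is one attempt and no reset: what is moved stays moved. The work goes in short steps, Python scripts to look and compute and a tool call to move; the robot and the scene stay as the last step left them, time stands still between calls to the robot, and variables do not carry over. Pictures are saved under pics/ and viewed, at most 10 in all, crops included, and the job is handed in when it is done.

Besides the shell and the picture viewer there is one more tool, called after ">>>" in YAML: its name, and indented under it one key for each argument. arm_command: Moves the arm, as the interface text tells. Its arguments: {"type":"object","properties":{"series":{"type":"array"},"force":{"type":"number"}},"required":["series"]}

```bash
mkdir -p pics; ls
python3 - <<'E'
from station import arm
import cv2,numpy as np
s=arm.get_state();print(s['t'],s['eef_pos'],s['ee_rot'],s['width'])
for n in('scene','side'):
    cv2.imwrite(f'pics/{n}1.png',cv2.resize(arm.grab_frame(n),(800,600),interpolation=cv2.INTER_CUBIC))
    m=arm.camera_model(n);print(n,m['fovy'],m['cx'],m['cy'],np.round(m['pose'],4).tolist())
E
```

```text
pics
0.0 [ 0.24752402 -0.62747088  0.24759776] [ 3.13987672e+00 -1.50664936e-04 -2.76596003e+00] 0.08755185951597512
scene 49.63433924818073 283.6515560454919 205.07304957914624 [[0.6599, -0.522, 0.5404, -0.3493], [-0.7512, -0.4463, 0.4863, -0.7552], [-0.0126, -0.7269, -0.6867, 1.1152], [0.0, 0.0, 0.0, 1.0]]
side 48.94068866203871 279.0568664018901 205.54103356538462 [[0.9839, -0.0813, 0.159, 0.2766], [-0.1785, -0.4175, 0.891, -1.1696], [-0.006, -0.9051, -0.4253, 0.6252], [0.0, 0.0, 0.0, 1.0]]
```

View pics/scene1.png

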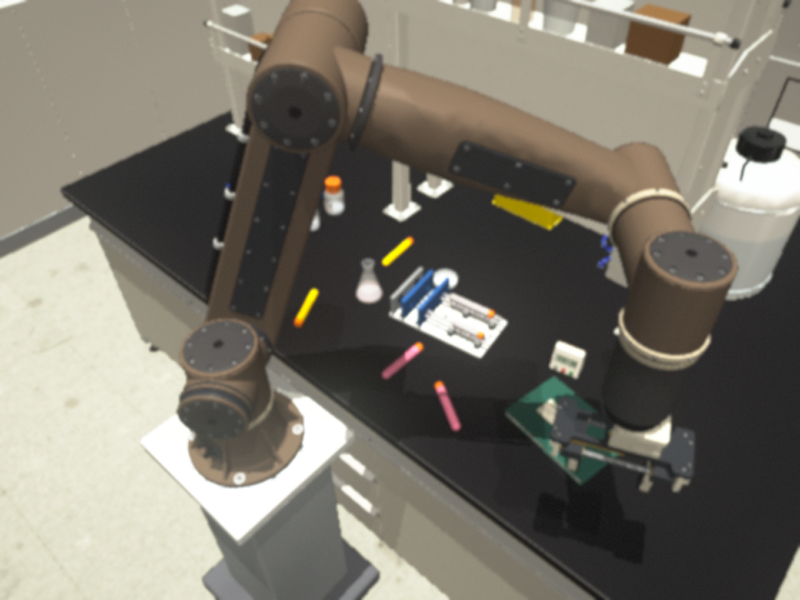

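View pics/side1.png

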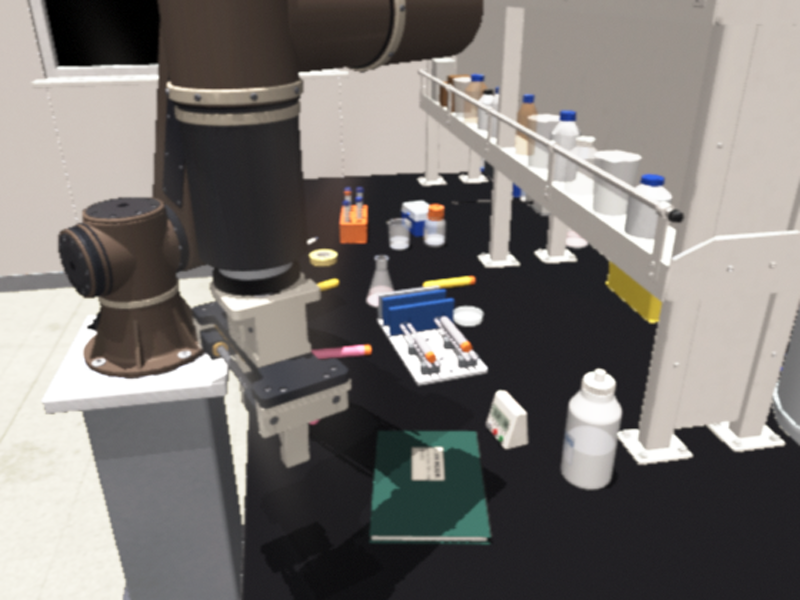

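Both views show the frame with its blue plates towards +y. There are two steel rods with orange tails (scene 490,315 and 480,337; side 430,357 and 467,347), plus pink and yellow look-alikes lying loose. I'll take enlarged crops of the frame next.

Run:
```python
from station import arm
import cv2,numpy as np
def up(n,x0,y0,w,h):
    f=arm.grab_frame(n)[y0:y0+h,x0:x0+w]; return cv2.resize(f,(800,600),interpolation=cv2.INTER_CUBIC)
cv2.imwrite('pics/scene2.png',up('scene',264,178,100,75))
cv2.imwrite('pics/side2.png',up('side',255,195,100,75))
```

```text
(no output)
```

View pics/scene2.png

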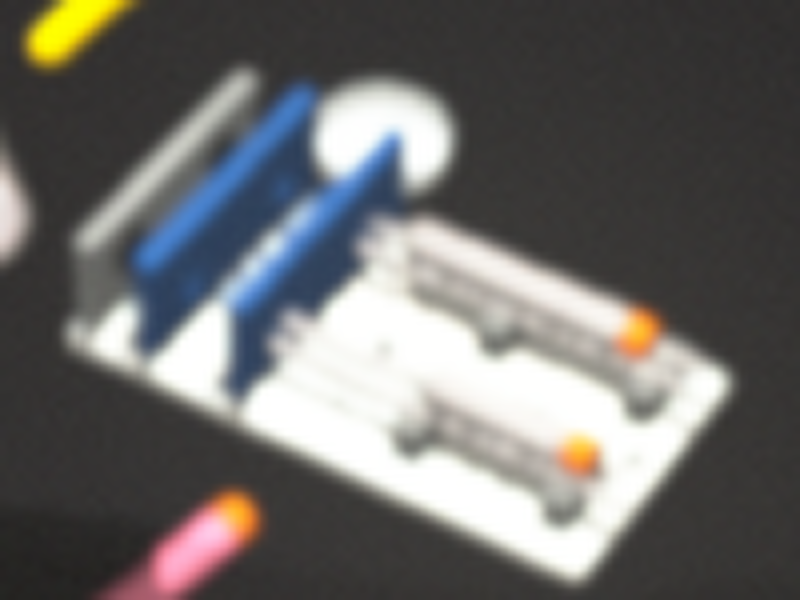

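View pics/side2.png

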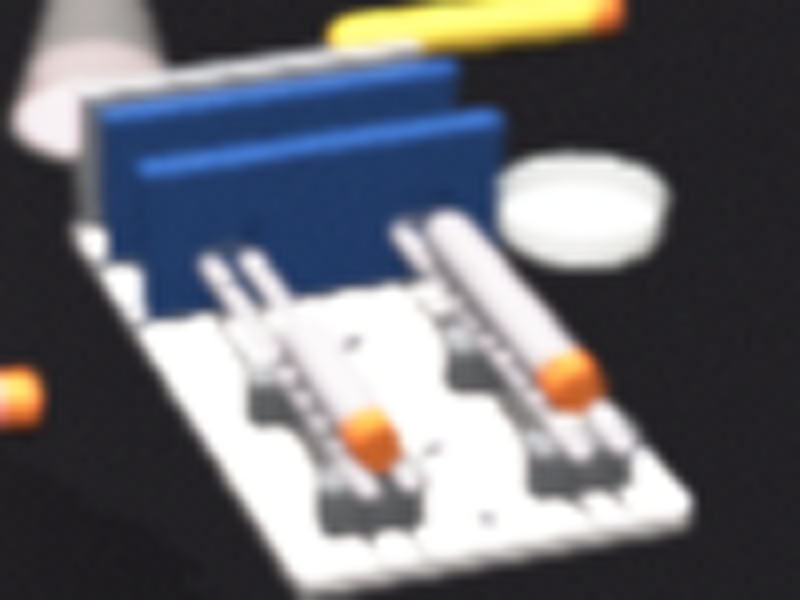

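The far lane (frame y = -35) holds the long rod, with its tail at scene crop (640,332) and side crop (572,380). The near-lane rod is clearly shorter. Candidates: far steel rod (scene 490,315), near steel rod (480,337), pink ones (403,360; 447,405) and yellow ones (397,250; 307,307). The long steel rod is the far one. Next I'll fit the frame pose.

```bash
cat > h.py <<'E'
import numpy as np
from station import arm
def proj(m,P):
    T=np.linalg.inv(m['pose']);p=np.asarray(P)@T[:3,:3].T+T[:3,3]
    f=210/np.tan(np.radians(m['fovy'])/2)
    return np.c_[f*p[:,0]/p[:,2]+m['cx'],f*p[:,1]/p[:,2]+m['cy']]
def F(v,P):
    c,s=np.cos(v[2]),np.sin(v[2]);P=np.asarray(P,float)
    return np.c_[v[0]+c*P[:,0]-s*P[:,1],v[1]+s*P[:,0]+c*P[:,1],P[:,2]]
E
cat > fit.py <<'E'
from h import *
from scipy.optimize import least_squares
ms={n:arm.camera_model(n) for n in('scene','side')}
off={'scene':(264,178),'side':(255,195)}
D={'scene':([(-150,-65,10),(-150,65,10),(100,65,10),(10,65,70),(10,-65,70),(65,-65,70)],[(733,380),(585,570),(68,335),(233,303),(400,142),(305,85)]),
'side':([(-150,65,10),(-150,-65,10),(10,65,70),(10,-65,70),(100,65,10)],[(303,580),(692,505),(140,176),(502,128),(75,230)])}
def px(n,u): return (np.array(u)+.5)/8-.5+off[n]
def res(v,full=True):
    return np.concatenate([(proj(ms[n],F(v,np.array(D[n][0])/1e3))-px(n,D[n][1])).ravel() for n in D])
r=least_squares(res,[.55,-.1,1.6],loss='soft_l1')
print(r.x.round(4),np.degrees(r.x[2]));print(res(r.x).reshape(-1,2).round(1).tolist())
v=r.x
t={'scene':(640,332),'side':(572,382)}
for y,t in((-.035,t),(.035,{'scene':(578,457),'side':(370,440)})):
  q=least_squares(lambda a:np.concatenate([(proj(ms[n],F(v,[(a[0],y,.042)]))-px(n,t[n])[None]).ravel() for n in t]),[-.12])
  print('cap centre x',q.x,q.fun.round(1))
for n in t:
  print(n,((proj(ms[n],F(v,[(-.13,-.035,.042),(-.01,-.035,.042)]))-off[n]+.5)*8).round().tolist())
s=arm.get_state();print(s['t'],s['q'],F(v,[(-.13,-.035,.042),(.085,-.035,.042)]))
E
python3 fit.py
```

```text
[ 0.5195 -0.078   1.7063] 97.76136614259985
[[-0.7, -0.5], [-0.8, 0.1], [-0.3, -0.4], [1.2, 1.2], [0.8, -1.1], [-1.0, 0.3], [-0.1, 0.2], [0.0, 0.6], [0.5, 0.9], [0.2, 0.1], [-0.3, -0.6]]
cap centre x [-0.11897288] [-0.7  0.5 -0.4  1. ]
cap centre x [-0.13012488] [-0.2 -0.8  0.4  0.4]
scene [[659.0, 347.0], [409.0, 239.0]]
side [[583.0, 407.0], [443.0, 240.0]]
0.2 [-9.06875131e-01  3.59148673e-01  1.14147295e-02 -1.88846290e-04
 -1.22409643e+00 -2.88092681e-01] [[ 0.57176756 -0.20204212  0.042     ]
 [ 0.54273235  0.01098829  0.042     ]]
```

The long rod is the far-lane one, with its tail at about x = -0.126 m in the frame. The plan is to turn the gripper square to the lane, close it, and push on the tail from behind.

>>> arm_command:
  series: [0,0,-0.12,-0.5,0.28,0,0.5,0,0,-0.24,-1,0.55,0,0,0,0,-0.36,-1,0.55,0,0,0,0,-0.48,-1,0.55,0,0,0,0,-0.6,-1,0.55,0,0,0,0,-0.72,-1,0.55,0,0,0,0,-0.848,-1,0.55,0,0,0,0,-0.848,-1,0.55,0,0]
  force: 20

```text
t: 1.2
eef_pos: [0.3205, -0.5399, 0.2484]
ee_rot: [3.141, 0.0, -1.434]
force: [0.2, -0.0, -0.2]
width: 0.0135
gripper_force: 0.0
```

```bash
cat > rel.py <<'E'
from h import *
v=np.array([0.5195,-0.078,1.7063])
s=arm.get_state();d=np.array(s['eef_pos'])-[v[0],v[1],0]
c,sn=np.cos(v[2]),np.sin(v[2])
print('t',s['t'],'TCP in frame',round(c*d[0]+sn*d[1],4),round(-sn*d[0]+c*d[1],4),round(d[2],4),'rot',np.degrees(s['ee_rot']).round(2),'want yaw',np.degrees(v[2])-180,'w',s['width'],'F',np.round(s['force'],1),'q6',s['q'][5])
E
python3 rel.py
```

```text
t 1.2 TCP in frame -0.4308 0.2596 0.2484 rot [ 1.7999e+02  2.0000e-02 -8.2170e+01] want yaw -82.23621141682764 w 0.013452893628199113 F [ 0.2 -0.  -0.2] q6 0.8614428658405803
```

>>> arm_command:
  series: [0,0,0,-0.45,-0.49,0,0,0,0,0,-0.89,-0.98,0,0,0,0,0,-0.89,-0.98,0,0]

```text
t: 1.58
eef_pos: [0.4075, -0.436, 0.2488]
ee_rot: [-3.141, -0.0, -1.434]
force: [-0.6, -0.5, 0.6]
width: 0.0004
gripper_force: 0.0
```

>>> arm_command:
  series: [0,0,0,-0.45,-0.49,0,0,0,0,0,-0.89,-0.98,0,0,0,0,0,-0.89,-0.98,0,0]

```text
t: 1.95
eef_pos: [0.4923, -0.3347, 0.2485]
ee_rot: [-3.141, 0.0, -1.434]
force: [-0.1, -1.1, 1.3]
width: 0.0003
gripper_force: 0.0
```

>>> arm_command:
  series: [0,0,0,-0.45,-0.49,0.3,0,0,0,0,-0.89,-0.98,0.6,0,0,0,0,-0.89,-0.98,0.6,0,0,0,0,-0.89,-0.98,0.6,0]

```text
t: 2.45
eef_pos: [0.5753, -0.2351, 0.1875]
ee_rot: [3.14, 0.0, -1.434]
force: [-0.3, -0.4, 0.1]
width: 0.0006
gripper_force: 0.0
```

```bash
python3 rel.py
python3 - <<'E'
from h import *
import cv2
m=arm.camera_model('wrist');print(m['fovy'],m['cx'],m['cy'],np.round(m['pose'],5).tolist())
np.save('wpose.npy',m['pose'])
cv2.imwrite('pics/w1.png',cv2.resize(arm.grab_frame('wrist'),(800,600),interpolation=cv2.INTER_CUBIC))
E
```

```text
t 2.45 TCP in frame -0.1632 -0.034 0.1875 rot [ 1.7989e+02  2.0000e-02 -8.2180e+01] want yaw -82.23621141682764 w 0.0005709816381563842 F [-0.3 -0.4  0.1] q6 0.21063355265768108
60.212428358525905 280.6159265453318 206.91262503701938 [[-0.9908, -0.13055, -0.03567, 0.58542], [-0.13533, 0.95853, 0.25081, -0.30262], [0.00145, 0.25333, -0.96738, 0.32424], [0.0, 0.0, 0.0, 1.0]]
```

View pics/w1.png

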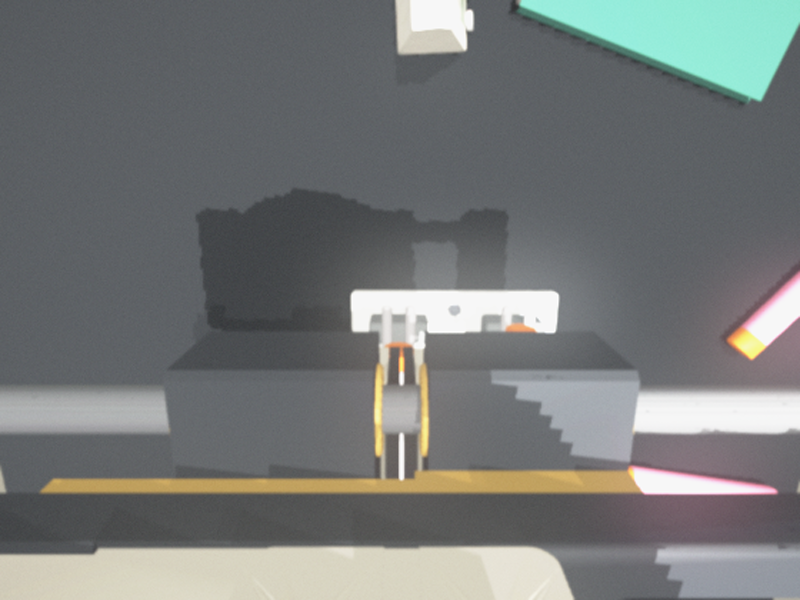

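The wrist view shows the base's rear edge from (352,291) to (558,291) and the long lane's rails at u≈387 and 411. The long rod's orange tail is at (398,345), on the fingers' centreline. The short rod's tail is at (518,328).

Run:
```python
from h import *
from scipy.optimize import least_squares
m=arm.camera_model('wrist');k=560/800
obs=np.array([(353,293),(557,293)])*k+.5*k-.5
P=np.array([(-150,-65,10),(-150,65,10)])/1e3
r=least_squares(lambda d:(proj(m,F([d[0],d[1],d[2]],P))-obs).ravel(),[.5195,-.078,1.7063])
print(r.x,r.fun)
v=[.5195,-.078,1.7063]
print((proj(m,F(v,P))/k).round(1).tolist(), 'rails -141',(proj(m,F(r.x,[(-.14,-.035,.035)]))/k).round(1))
for x in(-.135,-.13,-.125,-.12): print(x,(proj(m,F(v,[(x,-.035,.051),(x,-.035,.042)]))/k).round(1).tolist())
```

```text
[ 0.52026313 -0.07942524  1.70557463] [-0.97601699  0.02387631  0.97639273  0.07800034]
[[352.2, 295.2], [558.7, 295.2]] rails -141 [[399.  319.9]]
-0.135 [[399.8, 339.6], [399.8, 334.4]]
-0.13 [[399.8, 348.0], [399.8, 342.6]]
-0.125 [[399.8, 356.3], [399.8, 350.7]]
-0.12 [[399.8, 364.6], [399.8, 358.7]]
```

>>> arm_command:
  series: [0,0,0,0,0,0.5,0,0,0,0,0,0,0.9,0,0,0,0,0,0,0.9,0]

```text
t: 2.88
eef_pos: [0.5727, -0.2365, 0.0966]
ee_rot: [3.137, 0.001, -1.437]
force: [0.3, 0.4, 0.7]
width: 0.0002
gripper_force: 0.0
```

>>> arm_command:
  series: [0,0,0,0,-0.01,0.2,0,0,0,0,0,-0.01,0.37,0,0,0,0,0,-0.01,0.37,0]

```text
t: 3.25
eef_pos: [0.5758, -0.2357, 0.0615]
ee_rot: [3.141, 0.0, -1.435]
force: [-1.0, 0.1, -0.4]
width: 0.0006
gripper_force: 0.0
```

```bash
python3 rel.py
python3 - <<'E'
from h import *
import cv2
cv2.imwrite('pics/side3.png',cv2.resize(arm.grab_frame('side')[190:280,240:360],(800,600),interpolation=cv2.INTER_CUBIC))
E
```

```text
t 3.25 TCP in frame -0.1638 -0.0345 0.0615 rot [ 1.7995e+02  1.0000e-02 -8.2200e+01] want yaw -82.23621141682764 w 0.0006236025883437469 F [-1.   0.1 -0.4] q6 0.2112968441913981
```

View pics/side3.png

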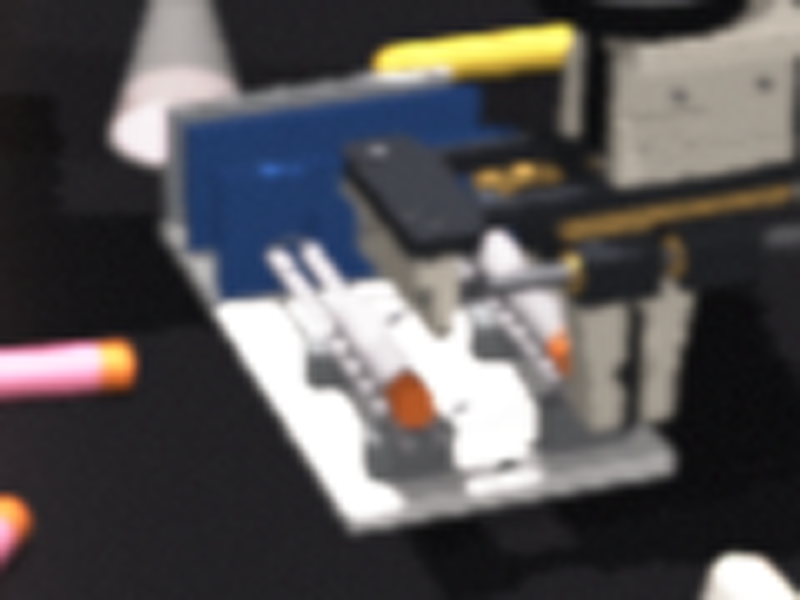

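Run:
```python
from h import *
m=arm.camera_model('side');s=arm.get_state()
v=[.5198,-.0785,1.706]
q=lambda P:((proj(m,P)-[240,190]+.5)*800/120-.5).round().tolist()
p=np.array(s['eef_pos'])
print('tip',q([p-[0,0,.022]]),'front/back -+21 y',q(F(v,[(-.154,-.056,.04),(-.154,-.014,.04),(-.173,-.056,.04),(-.173,-.014,.04)])))
print('tails',q(F(v,[(-.13,-.035,.042),(-.13,.035,.042),(-.15,-.065,.01),(-.15,.065,.01),(-.146,-.035,.035)])))
```

```text
tip [[622.0, 421.0]] front/back -+21 y [[664.0, 399.0], [560.0, 418.0], [686.0, 424.0], [580.0, 444.0]]
tails [[586.0, 373.0], [412.0, 403.0], [678.0, 459.0], [353.0, 519.0], [603.0, 410.0]]
```

>>> arm_command:
  series: [0,0,0,-0.06,0,0,0,0,0,0,-0.12,0,0,0,0,0,0,-0.18,0,0,0,0,0,0,-0.23,0,0,0,0,0,0,-0.28,0,0,0,0,0,0,-0.33,0,0,0,0,0,0,-0.38,0,0,0,0,0,0,-0.43,0,0,0]

```text
t: 4.3
eef_pos: [0.5706, -0.1924, 0.0617]
ee_rot: [-3.141, -0.0, -1.434]
force: [0.8, -2.8, 0.3]
width: 0.0004
gripper_force: 1.1
```

```bash
python3 rel.py
```

```text
t 4.3 TCP in frame -0.1203 -0.0351 0.0617 rot [-1.7998e+02 -1.0000e-02 -8.2150e+01] want yaw -82.23621141682764 w 0.0004293182376484058 F [ 0.8 -2.8  0.3] q6 0.13789001063258927
```

>>> arm_command:
  series: [0,0,0,-0.03,0,0,0,0,0,0,-0.06,0,0,0,0,0,0,-0.09,0,0,0,0,0,0,-0.12,0,0,0,0,0,0,-0.16,0,0,0,0,0,0,-0.2,0,0,0,0,0,0,-0.24,0,0,0,0,0,0,-0.28,0,0,0]

```text
t: 5.3
eef_pos: [0.5667, -0.1646, 0.0616]
ee_rot: [-3.141, -0.0, -1.434]
force: [1.6, -2.7, 1.6]
width: 0.0008
gripper_force: 1.4
```

```bash
python3 rel.py
python3 - <<'E'
from h import *
import cv2
a=cv2.resize(arm.grab_frame('side')[190:280,240:360],(400,300),interpolation=cv2.INTER_CUBIC)
b=cv2.resize(arm.grab_frame('scene')[170:260,255:375],(400,300),interpolation=cv2.INTER_CUBIC)
cv2.imwrite('pics/p4.png',np.hstack([a,b]))
E
```

```text
t 5.3 TCP in frame -0.0922 -0.0351 0.0616 rot [-179.99   -0.    -82.14] want yaw -82.23621141682764 w 0.0007741378959049536 F [ 1.6 -2.7  1.6] q6 0.08870482287588626
```

View pics/p4.png

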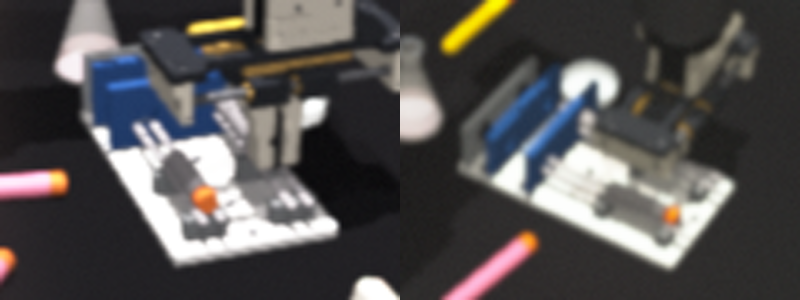

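The rod has moved smoothly into the first eye at about 3 N, and the short rod is undisturbed (its tail is at (672,215) in the right half). I'll keep pushing towards the second plate.

>>> arm_command:
  series: [0,0,0,-0.04,0,0,0,0,0,0,-0.08,0,0,0,0,0,0,-0.12,0,0,0,0,0,0,-0.16,0,0,0,0,0,0,-0.2,0,0,0,0,0,0,-0.24,0,0,0,0,0,0,-0.28,0,0,0,0,0,0,-0.32,0,0,0]

```text
t: 6.4
eef_pos: [0.5622, -0.1329, 0.0616]
ee_rot: [3.142, 0.0, -1.434]
force: [1.1, -1.9, 0.7]
width: 0.0006
gripper_force: 1.1
```

>>> arm_command:
  series: [0,0,0,-0.02,0,0,0,0,0,0,-0.04,0,0,0,0,0,0,-0.06,0,0,0,0,0,0,-0.08,0,0,0]

```text
t: 6.9
eef_pos: [0.5612, -0.1252, 0.0616]
ee_rot: [-3.141, -0.0, -1.434]
force: [0.1, -2.6, 1.5]
width: 0.0006
gripper_force: 1.3
```

```bash
python3 rel.py
```

```text
t 6.9 TCP in frame -0.0524 -0.0349 0.0616 rot [-179.99   -0.    -82.15] want yaw -82.23621141682764 w 0.0005796402685172895 F [ 0.1 -2.6  1.5] q6 0.016307759182914616
```

Now slow steps of 1 mm per row until the stop is felt.

>>> arm_command:
  series: [0,0,0,-0.01,0,0,0,0,0,0,-0.02,0,0,0,0,0,0,-0.03,0,0,0,0,0,0,-0.04,0,0,0]

```text
t: 7.4
eef_pos: [0.5606, -0.1213, 0.0616]
ee_rot: [-3.141, -0.0, -1.434]
force: [1.2, -2.1, 1.6]
width: 0.0002
gripper_force: 1.4
```

>>> arm_command:
  series: [0,0,0,-0.01,0,0,0,0,0,0,-0.02,0,0,0,0,0,0,-0.02,0,0,0]

```text
t: 7.78
eef_pos: [0.5604, -0.1193, 0.0616]
ee_rot: [-3.142, -0.0, -1.434]
force: [1.0, -3.5, 1.4]
width: 0.0005
gripper_force: 1.5
```

>>> arm_command:
  series: [0,0,0,-0.01,0,0,0,0,0,0,-0.01,0,0,0]

```text
t: 8.02
eef_pos: [0.5603, -0.1189, 0.0617]
ee_rot: [3.142, -0.001, -1.434]
force: [1.0, -7.4, 0.8]
width: 0.0001
gripper_force: 3.6
```

>>> arm_command:
  series: [0,0,0,-0.01,0,0,0,0,0,0,-0.01,0,0,0]

```text
t: 8.28
eef_pos: [0.5602, -0.1186, 0.0617]
ee_rot: [3.142, -0.001, -1.434]
force: [2.0, -12.1, 1.5]
width: 0.0005
gripper_force: 5.8
```

>>> arm_command:
  series: [0,0,0,-0.01,0,0,0,0,0,0,-0.01,0,0,0]

```text
t: 8.52
eef_pos: [0.5601, -0.1183, 0.0618]
ee_rot: [3.141, -0.002, -1.434]
force: [2.1, -16.1, -0.2]
width: 0.0004
gripper_force: 8.2
```

Resistance rises steeply with the TCP at x ≈ -0.0455. With a ~10 mm half-finger that puts the tail at -35 mm, which matches the rod being home. I'll back off and check.

>>> arm_command:
  series: [0,0,0,0.02,0,0,0,0,0,0,0.06,0,0,0,0,0,0,0.25,0,0,0,0,0,0,0.4,0,0,0,0,0,0,0.4,0,-0.5,0,0,0,0,0.4,0,-1,0,0,0,0,0.4,0,-1,0]

```text
t: 9.4
eef_pos: [0.5679, -0.157, 0.166]
ee_rot: [-3.134, -0.001, -1.434]
force: [0.3, -0.8, -0.6]
width: 0.0003
gripper_force: 0.0
```

>>> arm_command:
  series: [0,0,0,0.5,0.5,-0.3,0,0,0,0,1,1,-0.5,0,0,0,0,1,1,-0.5,0,0,0,0,1,1,-0.5,0]

```text
t: 9.9
eef_pos: [0.4789, -0.2704, 0.2118]
ee_rot: [-3.141, 0.0, -1.437]
force: [0.4, -0.2, -0.0]
width: 0.0004
gripper_force: 0.0
```

```bash
python3 rel.py
python3 - <<'E'
from h import *
import cv2
m=arm.camera_model('side');v=[.5198,-.0785,1.706]
print('tail x: px',[(x,((proj(m,F(v,[(x,-.035,.042),(x,-.035,.051)]))-[255,195]+.5)*8).round().tolist()) for x in(-.045,-.035)])
for n,(x,y) in {'scene':(264,178),'side':(255,195)}.items():
  cv2.imwrite(f'pics/{n}5.png',cv2.resize(arm.grab_frame(n)[y:y+75,x:x+100],(800,600),interpolation=cv2.INTER_CUBIC))
E
```

```text
t 9.9 TCP in frame -0.1851 0.0662 0.2118 rot [-179.96    0.    -82.32] want yaw -82.23621141682764 w 0.0004214382298104385 F [ 0.4 -0.2 -0. ] q6 0.29202057758363476
tail x: px [(-0.045, [[482.0, 286.0], [483.0, 262.0]]), (-0.035, [[471.0, 273.0], [472.0, 249.0]])]
```

View pics/side5.png

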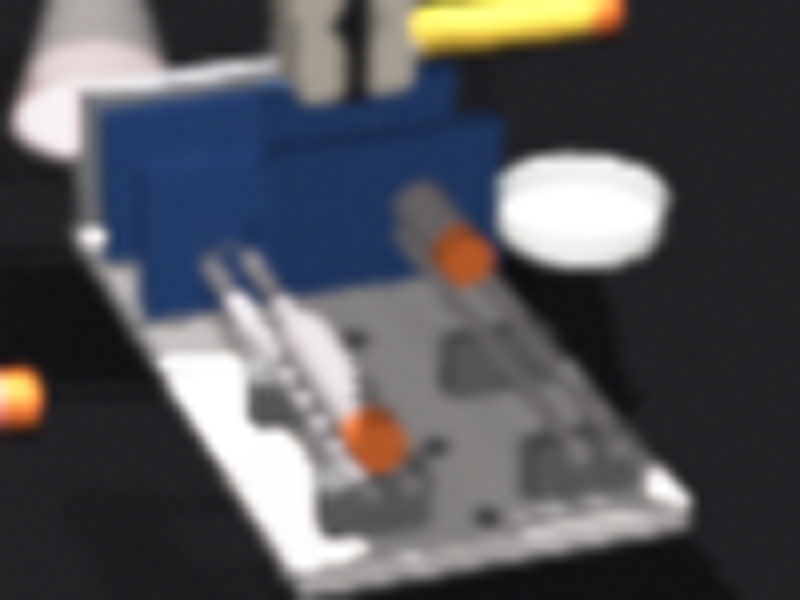

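View pics/scene5.png

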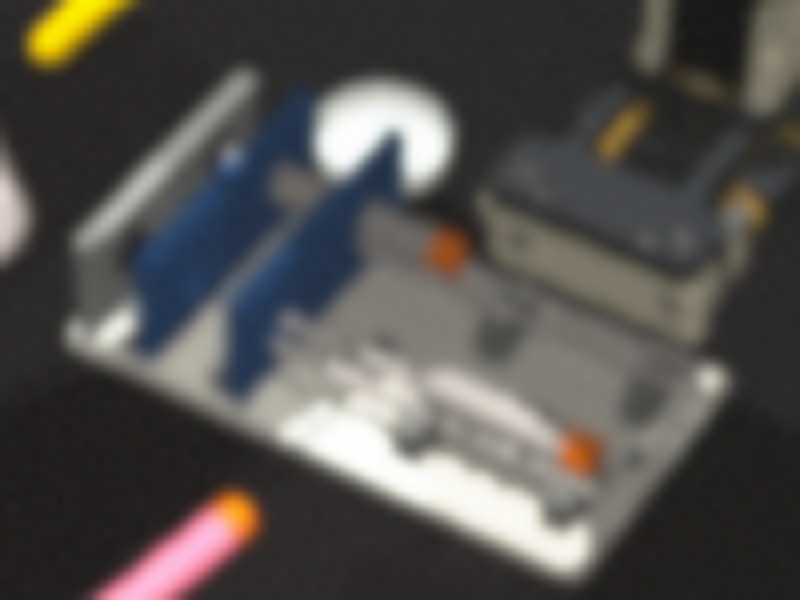

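Tail cap at side (465,258) and scene (448,252), which matches the tail-at-home prediction. The rod passes through both plates, and the short rod, petri dish and everything else look unmoved.

```bash
python3 -c "
from station import arm
print(arm.job_done())"
```

```text
the job is handed in; nothing more can be done
None
```

The full-length rod is pushed through both blue plates and up against the stop, judging by the final pictures and a sharp rise in resistance at the end of the push. In those pictures, the short rod and the things around the frame look unmoved, and the job is handed in at about 10 s.

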